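# Seat the key caps with the roller and park it on the mark

### The arm

A 6-joint arm with a two-finger parallel gripper is mounted at the origin on the work surface. World frame = base frame: x ahead of the robot, y to its left, z up, the work surface at z = 0. Lengths are in mm, angles in rad, forces in N, time in s.
With the tool pointing down it reaches from about 250 to 850 mm from the base axis. Payload 12.5 kg.
Tool frame: the origin (TCP) lies at the very end of the fingers, on their centre line; the grasp point (between the pads) lies 19 mm behind it (env.hold_point_z is the z of the grasp point in the tool frame, in mm); z points along the fingers, y is the direction in which the jaws open and shut (so a half turn about z gives the same grasp; the last joint's range is limited). The gripper opens to 93 mm and grips with 3 to 60 N. Pads are 15 mm wide; open, the fingers measure 128 mm over their backs; the gripper's body (75 mm by 188 mm) begins 65 mm behind the grasp point.
Start: joints at [-1.261, 0.351, 1.652, -0, 1.139, -0.085], TCP at [211.56, -507.668, 218.633] pointing down, gripper open.
Joint ranges: [-2.75, 2.75], [-0.79, 2.1], [0.01, 2.65], [-1.57, 4.71], [0.07, 3.14], [-2.87, 2.87]. Speed limits (rad/s): [2.22, 2.22, 2.79, 3.14, 3.14, 3.14].

### API

Orientations are given as a rotation vector (axis times angle).
In Python, from bench import readout, snapshot, camera_model, ticket, spot_in, cut_out, env gives the robot as it stands. The module is installed in compiled form; this text tells all that it offers.
- The arm moves only by the tool step_arm, never from a script. Its argument "motion" is a list of rows, each an object with "dp": the shift along the tool's x, y, z in m, a list of three; "yaw": the turn about the tool's z in degrees. A call has 1 to 20 rows; each row is the pose to reach, as a shift and turn from the pose commanded when the call began, along the tool's axes at that moment; what a row does not reach only later rows make up. A row lasts 1/12 s, in which the tool goes at most 41.7 mm and 7.16 degrees, less where a joint would pass 70% of its speed; a pose out of reach is approached as far as the arm can. A call with a gripper value outside its range is refused whole. "hand" is the opening, from 0 (shut) to 1 (fully open), set as the call begins (left out, the last holds). The fingers move at their own pace and stop on an object; "grip_force" is the grip in N (left out, the last holds). Time passes only in rows, so rows that repeat a pose let the fingers close. It gives the time, the measured TCP pose, the force and the opening at its end, in the units of the state.
- readout.sense(): the state, without advancing time (a new reading comes with each control period).
- snapshot(name): name is "scene" or "top"; returns the picture (420x560x3 uint8, red, green, blue); there is no depth.
- camera_model(name): a dict with "fx", "fy", "cx", "cy" (pixels), "extrinsics" (4x4, takes a point from world to camera coordinates). Camera axes: x right, y up, looking along -z (the intrinsics and any distortion apply to the point x, -y, -z); pixel columns grow to the right and rows downward; lengths in mm; the calibration is good to about 2 mm. A picture is of the moment at which its call begins. camera_model takes no time and is no camera call.
- ticket.finish_job(): hands the job in, once; it reports no verdict.
Trained networks look in the newest picture that a camera, given by its name, has taken for a name from the list of things; names that differ only in an ending like _2 or _b are one class to them, and where a whole thing is asked for, a point or a joint stands for the part that bears it (a point fixed in the world has none). Each returns a list of dicts, best first, with "p" (0 to 1); they miss things now and then, are a little off and sometimes report something else, mostly with a low value. They report only what shows in the picture. A call takes as long as a camera call. They do not tell look-alikes from the thing itself.
- spot_in(camera, query): "bbox" ([left, top, right, bottom] in pixels, round what is visible of it).
- cut_out(camera, query): "mask" (420x560 bool, what is visible of it) and "bbox" ([left, top, right, bottom] in pixels, round what is visible of it).
The state is a dict: "clock": time; "qpos": joint angles; "dq": joint speeds; "joint_efforts": joint torques, N m; "eef_pos": TCP position; "eef_rot": TCP orientation; "ft_force": force on the tool from outside, world axes, zero at the start; "wrist_torque": the same for the moment, N m; "opening": finger opening in mm.
Only numpy, scipy, OpenCV 4.12 (cv2) and the standard library are available. Lean on these libraries where they do the work, as an engineer would, in place of code of your own. Each camera call takes 0.05 s, during which the arm holds its last target. There are 200 camera calls.

### The job

Six key caps stand proud in the seating bed: without grasping or lifting the rubber roller, lean on it from above and roll it along its rails over both rows so that every cap is pressed fully home, then stop it in the parking notches, its axle in line with the two pointed posts, and leave it resting there. Lean firmly but never with more than about 3 kg, touch nothing but the roller, and leave the carousel, power button, chassis plate and chip carrier undisturbed.

Things in the scene. Friction and masses are not known exactly. Their poses are not given: they have to be found in the camera images.
- roller: Black rubber-covered roller, 90 mm diameter, 160 mm long, about 0.5 kg (0.4 to 0.65), with 12 mm thick steel axle stubs standing 8 mm out of each end. Origin at its middle, on its axis; its y axis runs along its length (x and z turn as it rolls). Loose and free-running; it starts across the rails, sunk 1.6 mm in the start notches. Too thick to grasp.
- bed: Fixed key-cap seating bed, 250 x 180 mm: dark base plate, tilting steel deck, two aluminium rails (25 mm wide, tops nominally 44 mm above the table, centred 62.5 mm either side of the middle line), each with three 24 mm wide gaps (notches). Origin at the middle of its underside; x runs along the rails, the way the roller must travel; y across. Six caps stand between the rails.
- lean_line (a point): Middle between the start notches, 60 mm before the bed's origin, at rail-top height (44 mm). The deck with rails and caps is stuck at a lean about this line, up to 4.3 degrees up or down along x; the lean is NOT reported: at the parking notches the rails may be 9 mm higher or lower than said. Let go outside a notch the roller may roll away; in any notch it stays. Halfway notches: x = 0.
- mark (a point): Mark: middle between the two parking notches, 60 mm past the bed's origin along its x, at nominal rail-top height; axes as the bed's. Two fixed pointed steel posts, 72 mm tall, tips 184 mm apart facing each other, stand either side of the bed on this line. The roller sinks 1.6 mm into the notches; with the lean its axis rests up to 3.5 mm before or past this line.
- cap_00 (a joint): First-row key cap, at bed x = -21, y = -27 mm, 16 x 20 mm: 0 = standing 4 mm above the rail tops, 0.004 m = fully home, level with them. Stiff: about 6 N moves it, and it does not spring back. The load on a row (roller's weight and push together) must exceed 18 N.
- cap_01 (a joint): First-row key cap at y = 0, as cap_00.
- cap_02 (a joint): First-row key cap at y = +27 mm, as cap_00.
- cap_10 (a joint): Second-row key cap at bed x = +21, y = -27 mm, as cap_00.
- cap_11 (a joint): Second-row key cap at y = 0, as cap_00.
- cap_12 (a joint): Second-row key cap at y = +27 mm, as cap_00.
- carrier: Bystander: white ceramic chip carrier, 50 x 18 x 8 mm, loose on the table beyond the far end of the bed. Origin at the centre of its underside. Leave it alone.
- chassis: Bystander: flat steel chassis plate with cut-outs, 110 x 150 mm, loose on the table to the left. Origin at the centre of its underside. Leave it alone.
- carousel (a joint): Bystander: turning angle (rad) of the parts carousel, an aluminium disc 160 mm across on a stand with a crank on top (top at 110 mm), to the right. Leave it where it stands.
- power (a joint): Bystander: red push button 28 mm across on a black housing on the table, near right; travel 6 mm. Leave it unpressed.
There are look-alikes about, which are no part of the job. What is meant by the roller is not pink or red, and is the smaller of those in its own colour.

How it is judged:
By the outcome, as a careful person would: the job done as asked, in the order asked, and still so for the second after the job is handed in, with the robot touching nothing.
It also fails if it takes over 67 s, if anything falls off the work surface, if the arm or the gripper's body presses on something with over 40 N, if the wrist force passes 120 N, or if a joint passes its speed limit or range.

## Working session

There is one attempt and no reset: what is moved stays moved. The work goes in short steps, Python scripts to look and compute and a tool call to move; the robot and the scene stay as the last step left them, time stands still between calls to the robot, and variables do not carry over. Pictures are saved under pics/ and viewed, about 8 in all and at most 12, crops included, and the job is handed in when it is done.

Besides the shell and the picture viewer there is one more tool, called after "Call:" by a JSON object that holds its "name" and its "arguments", one argument or row to a line. step_arm: Moves the arm, as the interface text tells. Its arguments: {"type":"object","properties":{"motion":{"type":"array","items":{"type":"object","properties":{"dp":{"type":"array","items":{"type":"number"}},"yaw":{"type":"number"}}}},"hand":{"type":"number"},"grip_force":{"type":"number"}},"required":["motion"]}

```bash
mkdir -p pics; python3 - <<'E'
from bench import *
import cv2,numpy as np
for n in("scene","top"):
    im=snapshot(n); cv2.imwrite(f"pics/{n}0.png",im[:,:,::-1])
    m=camera_model(n); print(n,{k:(np.round(v,3).tolist()) for k,v in m.items()})
    for q in("roller","bed","cap_00"):
        print(q,[(np.round(d["bbox"]).tolist(),round(d["p"],2)) for d in spot_in(n,q)])
print(readout.sense())
E
```

```text
scene {'fx': 513.012, 'fy': 513.012, 'cx': 280.348, 'cy': 205.182, 'extrinsics': [[-0.858, 0.513, -0.02, 497.81], [-0.373, -0.596, 0.711, 141.96], [0.353, 0.617, 0.703, -1526.402], [0.0, 0.0, 0.0, 1.0]]}
roller [([283.0, 117.0, 355.0, 195.0], 0.84), ([243.0, 186.0, 318.0, 241.0], 0.79), ([152.0, 226.0, 234.0, 293.0], 0.69), ([378.0, 218.0, 490.0, 287.0], 0.56)]
bed [([240.0, 221.0, 344.0, 305.0], 0.59), ([299.0, 239.0, 310.0, 246.0], 0.54)]
cap_00 [([300.0, 242.0, 308.0, 246.0], 0.44), ([280.0, 249.0, 294.0, 258.0], 0.39)]
top {'fx': 525.452, 'fy': 525.452, 'cx': 280.518, 'cy': 211.18, 'extrinsics': [[-0.001, -1.0, -0.007, -2.305], [0.98, -0.003, 0.199, -575.954], [-0.199, -0.006, 0.98, -1341.266], [0.0, 0.0, 0.0, 1.0]]}
roller [([259.0, 172.0, 299.0, 240.0], 0.96), ([262.0, 95.0, 298.0, 160.0], 0.96), ([290.0, 245.0, 384.0, 334.0], 0.81), ([131.0, 261.0, 205.0, 355.0], 0.76)]
bed [([209.0, 164.0, 300.0, 253.0], 0.85)]
cap_00 [([242.0, 202.0, 254.0, 210.0], 0.44)]
{'clock': 0.4, 'qpos': array([-1.26061512e+00,  3.50800434e-01,  1.65189791e+00, -1.70413120e-05,
        1.13908543e+00, -8.46197266e-02]), 'dq': array([-0.00234678, -0.00100538, -0.00215743, -0.00054633, -0.00108833,
        0.00024769]), 'joint_efforts': array([ 9.17050670e-05, -4.96834338e+01, -2.85218883e+01,  6.99318456e-02,
        2.30292283e-02, -4.76807816e-05]), 'eef_pos': array([ 211.53371316, -507.62587954,  218.54026131]), 'eef_rot': array([-3.08039532e+00, -6.16106204e-01,  5.79394663e-05]), 'ft_force': array([-0.32743804,  0.14821172,  0.47349807]), 'wrist_torque': array([ 0.0111985 , -0.02633859,  0.0016499 ]), 'opening': 92.95341442588607}
```

View pics/scene0.png

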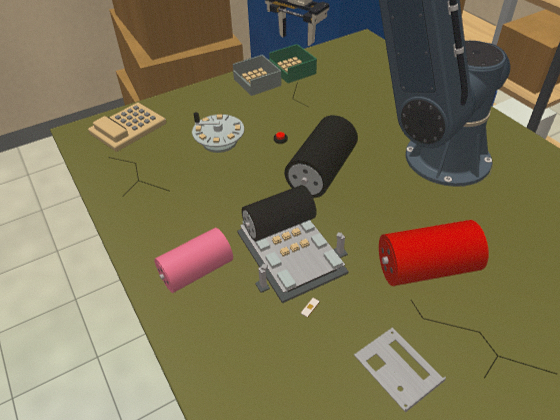

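View pics/top0.png

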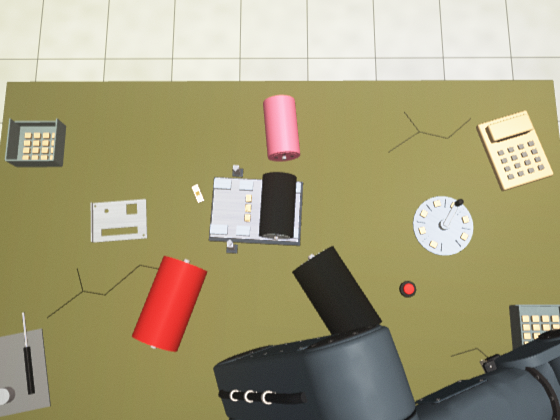

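The small black roller on the bed is at top (278,205), scene (279,213). The bed x axis runs left in the top picture (+y world). The posts are at top (236,170) and (230,246). I'll zoom in for exact points.

```bash
python3 - <<'E'
import cv2,numpy as np
a=cv2.imread("pics/top0.png")[155:260,200:310]; b=cv2.imread("pics/scene0.png")[180:305,230:360]
cv2.imwrite("pics/c1.png",cv2.resize(a,None,fx=5.5,fy=5.5,interpolation=cv2.INTER_CUBIC))
cv2.imwrite("pics/c2.png",cv2.resize(b,None,fx=4.8,fy=4.8,interpolation=cv2.INTER_CUBIC))
E
```

```text
(no output)
```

View pics/c1.png

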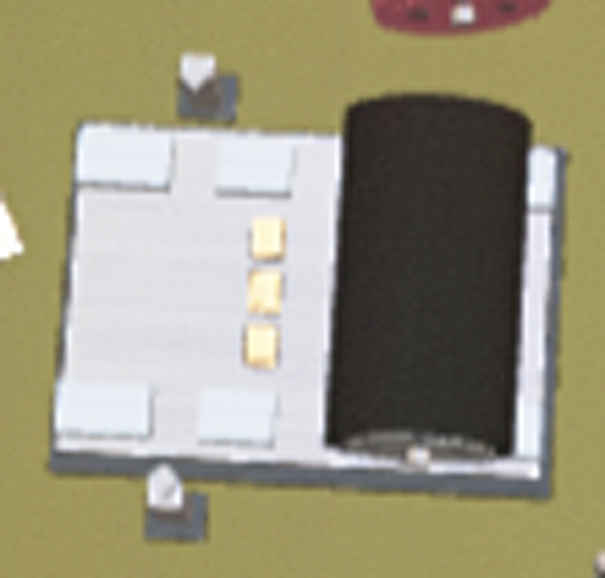

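View pics/c2.png

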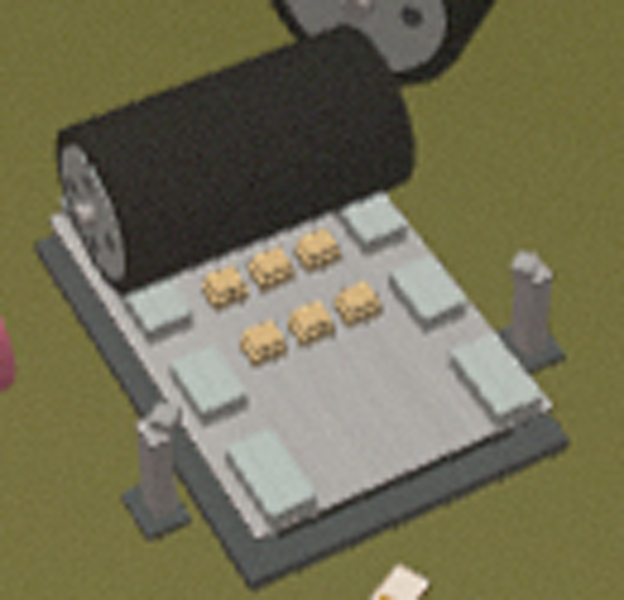

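```bash
cat > h.py <<'E'
from bench import *
import numpy as np
from scipy.optimize import least_squares
def proj(n,P):
    m=camera_model(n); c=np.c_[P,np.ones(len(P))]@np.array(m["extrinsics"]).T
    return np.c_[m["cx"]+m["fx"]*c[:,0]/-c[:,2], m["cy"]-m["fy"]*c[:,1]/-c[:,2]]
E
python3 - <<'E'
from h import *
# (u,v, x,y,z, deck?)
T=[(200,92,60,-92,70,0),(165,468,60,92,70,0),(268,238,21,-27,48,1),(264,292,21,0,48,1),(261,346,21,27,48,1),
(550,497,-125,90,5,0),(50,470,125,90,5,0),(567,150,-125,-90,5,0),(419,456,-60,88,87.4,0)]
S=[(226,280,-21,-27,48,1),(271,263,-21,0,48,1),(319,243,-21,27,48,1),(265,335,21,-27,48,1),(313,317,21,0,48,1),(358,296,21,27,48,1),
(228,442,72,-75,44,1),(280,430,72,-50,44,1),(172,362,12,-75,44,1),(212,348,12,-50,44,1),(205,405,48,-75,44,1),(246,382,48,-50,44,1),
(450,350,72,50,44,1),(490,338,72,75,44,1),(390,272,12,50,44,1),(430,258,12,75,44,1),(430,315,48,50,44,1),(465,292,48,75,44,1),
(87,208,-60,-88,87.4,0),(178,410,60,-92,70,0),(520,268,60,92,70,0)]
T=np.array(T,float);S=np.array(S,float)
def world(p,D):
    X=D[:,2:5].copy(); l=D[:,5]*p[3]
    dx=X[:,0]+60; dz=X[:,2]-44
    X=np.c_[-60+dx*np.cos(l)-dz*np.sin(l),X[:,1],44+dx*np.sin(l)+dz*np.cos(l)]
    c,s=np.cos(p[2]),np.sin(p[2])
    return np.c_[p[0]+c*X[:,0]-s*X[:,1],p[1]+s*X[:,0]+c*X[:,1],X[:,2]]
def res(p):
    t=proj("top",world(p,T))+p[4:6]-np.c_[200+T[:,0]/5.5,155+T[:,1]/5.5]
    s=proj("scene",world(p,S))+p[6:8]-np.c_[230+S[:,0]/4.8,180+S[:,1]/4.8]
    return np.r_[t.ravel()/.5,s.ravel()/.5,p[4:8]/.8]
r=least_squares(res,[600,40,1.57,0,0,0,0,0],loss="soft_l1")
p=r.x;J=r.jac;print(p[:2],np.degrees(p[2:4]),p[4:]);sd=np.sqrt(np.diag(np.linalg.inv(J.T@J)));print(sd[:2],np.degrees(sd[2:4]))
R=res(p)*.5;print(np.round(R[:18].reshape(-1,2),1).tolist());print(np.round(R[18:60].reshape(-1,2),1).tolist())
for x in(-60,0,60):print(x,world(p,np.array([[0,0,x,0,44+88,0],[0,0,x,0,88,1]])))
s=readout.sense();print(s["eef_pos"],s["eef_rot"])
from scipy.spatial.transform import Rotation as Ro
print(Ro.from_rotvec(s["eef_rot"]).as_matrix().round(4))
E
```

```text
[587.09485807  63.36509124] [86.77935211 -0.25267428] [ 0.17248212  0.2126001  -0.05618716  1.08942316]
[1.7206279  1.92188494] [0.25996203 0.90515763]
[[-1.1, -0.0], [0.2, -0.5], [-0.0, -0.3], [0.0, -0.4], [-0.1, -0.3], [0.3, 0.6], [-0.1, 0.6], [0.2, -0.1], [-0.1, 1.7]]
[[-0.0, -0.3], [0.4, -0.8], [-0.0, -0.5], [-0.1, -0.2], [-0.1, -0.6], [0.3, -0.3], [-0.3, 1.2], [-1.6, -0.4], [-0.3, 0.1], [0.7, -0.9], [-0.3, 1.7], [0.7, 2.4], [0.1, 0.3], [0.7, -1.0], [-0.1, -0.0], [0.4, -0.7], [-0.9, 0.9], [0.7, 1.9], [-1.6, 2.1], [0.7, -0.2], [-1.5, 0.3]]
-60 [[583.72397928   3.45985628 132.        ]
 [583.73488066   3.6535891   87.99957214]]
0 [[587.09485807  63.36509124 132.        ]
 [587.10572667  63.55824154  87.73497311]]
60 [[590.46573685 123.27032621 132.        ]
 [590.47657268 123.46289399  87.47037408]]
[ 211.53371316 -507.62587954  218.54026131] [-3.08039532e+00 -6.16106204e-01  5.79394663e-05]
[[ 9.231e-01  3.846e-01 -1.000e-04]
 [ 3.846e-01 -9.231e-01  2.000e-04]
 [ 0.000e+00 -2.000e-04 -1.000e+00]]
```

The fit agrees to about 1 px, so the pose is good to about 2 mm. The lean is near 0 but uncertain.

Plan: open the fingers along the roller's length and use their tips like a board on the roller, in two no-slip strokes (start to halfway notches, then to parking). Each stroke starts with contact behind the top and ends ahead of it.

First I'll move over the bed at a safe height.

Call:
{"name": "step_arm", "arguments": {
  "motion": [
    {"dp": [0, 0, -0.04], "yaw": 0},
    {"dp": [0, 0, -0.04], "yaw": 0},
    {"dp": [0.528, -0.302, -0.04], "yaw": -64.2},
    {"dp": [0.528, -0.302, -0.04], "yaw": -64.2},
    {"dp": [0.528, -0.302, -0.04], "yaw": -64.2},
    {"dp": [0.528, -0.302, -0.04], "yaw": -64.2},
    {"dp": [0.528, -0.302, -0.04], "yaw": -64.2},
    {"dp": [0.528, -0.302, -0.04], "yaw": -64.2},
    {"dp": [0.528, -0.302, -0.04], "yaw": -64.2},
    {"dp": [0.528, -0.302, -0.04], "yaw": -64.2},
    {"dp": [0.528, -0.302, -0.04], "yaw": -64.2},
    {"dp": [0.528, -0.302, -0.04], "yaw": -64.2},
    {"dp": [0.528, -0.302, -0.04], "yaw": -64.2},
    {"dp": [0.528, -0.302, -0.04], "yaw": -64.2},
    {"dp": [0.528, -0.302, -0.04], "yaw": -64.2},
    {"dp": [0.528, -0.302, -0.04], "yaw": -64.2},
    {"dp": [0.528, -0.302, -0.04], "yaw": -64.2},
    {"dp": [0.528, -0.302, -0.04], "yaw": -64.2},
    {"dp": [0.528, -0.302, -0.04], "yaw": -64.2},
    {"dp": [0.528, -0.302, -0.04], "yaw": -64.2}
  ],
  "hand": 1
}}

```text
clock: 2.07
eef_pos: [582.5, -26.2, 258.6]
eef_rot: [2.282, 2.159, -0.0]
ft_force: [0.2, -1.1, 0.0]
opening: 93.1
```

Call:
{"name": "step_arm", "arguments": {
  "motion": [
    {"dp": [0.029, 0, 0.04], "yaw": 0},
    {"dp": [0.029, 0, 0.08], "yaw": 0},
    {"dp": [0.029, 0, 0.11], "yaw": 0},
    {"dp": [0.029, 0, 0.12], "yaw": 0},
    {"dp": [0.029, 0, 0.122], "yaw": 0},
    {"dp": [0.029, 0, 0.122], "yaw": 0},
    {"dp": [0.029, 0, 0.122], "yaw": 0}
  ]
}}

```text
clock: 2.65
eef_pos: [585.5, 2.4, 138.9]
eef_rot: [2.281, 2.156, 0.003]
ft_force: [-0.1, -0.4, 0.9]
opening: 93.1
```

Call:
{"name": "step_arm", "arguments": {
  "motion": [
    {"dp": [0, 0, 0.001], "yaw": 0},
    {"dp": [0, 0, 0.002], "yaw": 0},
    {"dp": [0, 0, 0.003], "yaw": 0},
    {"dp": [0, 0, 0.003], "yaw": 0}
  ]
}}

```text
clock: 2.98
eef_pos: [584.5, 3.1, 134.0]
eef_rot: [2.282, 2.159, 0.001]
ft_force: [0.5, 0.6, -0.8]
opening: 93.3
```

Call:
{"name": "step_arm", "arguments": {
  "motion": [
    {"dp": [0, 0, 0.0005], "yaw": 0},
    {"dp": [0, 0, 0.001], "yaw": 0},
    {"dp": [0, 0, 0.001], "yaw": 0}
  ]
}}

```text
clock: 3.23
eef_pos: [584.4, 3.2, 132.6]
eef_rot: [-2.282, -2.159, 0.0]
ft_force: [-0.1, -0.8, 0.3]
opening: 92.8
```

Call:
{"name": "step_arm", "arguments": {
  "motion": [
    {"dp": [0, 0, 0.0005], "yaw": 0},
    {"dp": [0, 0, 0.001], "yaw": 0},
    {"dp": [0, 0, 0.001], "yaw": 0}
  ]
}}

```text
clock: 3.48
eef_pos: [584.5, 3.2, 132.4]
eef_rot: [2.282, 2.159, 0.0]
ft_force: [-2.9, 0.2, 7.9]
opening: 93.3
```

Call:
{"name": "step_arm", "arguments": {
  "motion": [
    {"dp": [0, 0, 0.0003], "yaw": 0},
    {"dp": [0, 0, 0.0005], "yaw": 0},
    {"dp": [0, 0, 0.0005], "yaw": 0}
  ]
}}

```text
clock: 3.73
eef_pos: [584.5, 3.2, 132.3]
eef_rot: [2.282, 2.159, 0.001]
ft_force: [-4.3, -0.9, 11.4]
opening: 93.1
```

Call:
{"name": "step_arm", "arguments": {
  "motion": [
    {"dp": [0, 0, 0.0003], "yaw": 0},
    {"dp": [0, 0, 0.0005], "yaw": 0},
    {"dp": [0, 0, 0.0005], "yaw": 0}
  ]
}}

```text
clock: 3.98
eef_pos: [584.6, 3.1, 132.2]
eef_rot: [2.282, 2.159, 0.001]
ft_force: [-5.8, 0.5, 16.1]
opening: 92.9
```

```bash
python3 - <<'E'
import numpy as np
def tip(s):
    if s<22.5: f=(s-22.5)/45;o=-7.5
    elif s<37.5: f=0;o=s-30
    else: f=(s-37.5)/45;o=7.5
    d=min(s,60-s)
    dip=0 if d>12 else 1.6-(45-np.sqrt(45**2-0)) if 0 else (0 if d>12 else (45-np.sqrt(45**2-(12-d)**2)) )
    # height over notch edge: centre rises on circle about edge
    zc=44+np.sqrt(45**2-max(0,12-d)**2)
    return s-60+45*np.sin(f)+o, zc+45*np.cos(f)
p=None
for s in range(0,61,3):
    q=np.array(tip(s)); print(s,q.round(1), (q-p).round(1) if p is not None else "");p=q
E
```

```text
0 [-89.1 126.9] 
3 [-83.4 128.9] [5.7 2.1]
6 [-77.6 130.6] [5.8 1.7]
9 [-71.8 131.9] [5.8 1.3]
12 [-65.9 132.8] [5.9 0.9]
15 [-60.  133.4] [5.9 0.6]
18 [-54.  133.8] [6.  0.4]
21 [-48. 134.] [6.  0.2]
24 [-42. 134.] [6. 0.]
27 [-36. 134.] [6. 0.]
30 [-30. 134.] [6. 0.]
33 [-24. 134.] [6. 0.]
36 [-18. 134.] [6. 0.]
39 [-12. 134.] [ 6. -0.]
42 [ -6.  133.8] [ 6.  -0.2]
45 [ -0.  133.4] [ 6.  -0.4]
48 [  5.9 132.8] [ 5.9 -0.6]
51 [ 11.8 131.9] [ 5.9 -0.9]
54 [ 17.6 130.6] [ 5.8 -1.3]
57 [ 23.4 128.9] [ 5.8 -1.7]
60 [ 29.1 126.9] [ 5.7 -2.1]
```

Contact is at z≈132.4, as predicted, with about 9 N/mm. Next I'll lift and set the fingertips behind the top for stroke 1.

Call:
{"name": "step_arm", "arguments": {
  "motion": [
    {"dp": [0, 0, -0.015], "yaw": 0},
    {"dp": [-0.031, 0, -0.015], "yaw": 0},
    {"dp": [-0.031, 0, 0], "yaw": 0},
    {"dp": [-0.031, 0, 0], "yaw": 0},
    {"dp": [-0.031, 0, 0], "yaw": 0}
  ]
}}

```text
clock: 4.4
eef_pos: [582.2, -27.7, 130.1]
eef_rot: [-2.282, -2.158, 0.002]
ft_force: [0.1, -0.2, -0.7]
opening: 93.3
```

Call:
{"name": "step_arm", "arguments": {
  "motion": [
    {"dp": [0.001, 0, 0.0018], "yaw": 0},
    {"dp": [0.002, 0, 0.0036], "yaw": 0},
    {"dp": [0.0025, 0, 0.0046], "yaw": 0},
    {"dp": [0.0025, 0, 0.0046], "yaw": 0}
  ]
}}

```text
clock: 4.73
eef_pos: [583.3, -25.2, 127.1]
eef_rot: [2.28, 2.159, 0.001]
ft_force: [-2.6, -3.0, 8.9]
opening: 93.3
```

Call:
{"name": "step_arm", "arguments": {
  "motion": [
    {"dp": [0.002, 0, -0.0004], "yaw": 0},
    {"dp": [0.004, 0, -0.0011], "yaw": 0},
    {"dp": [0.006, 0, -0.0018], "yaw": 0},
    {"dp": [0.006, 0, -0.0018], "yaw": 0}
  ]
}}

```text
clock: 5.07
eef_pos: [583.6, -19.1, 129.2]
eef_rot: [2.28, 2.159, 0.001]
ft_force: [-3.0, -3.2, 9.6]
opening: 92.8
```

Call:
{"name": "step_arm", "arguments": {
  "motion": [
    {"dp": [0.002, 0, -0.0006], "yaw": 0},
    {"dp": [0.004, 0, -0.0012], "yaw": 0},
    {"dp": [0.006, 0, -0.0017], "yaw": 0},
    {"dp": [0.006, 0, -0.0017], "yaw": 0}
  ]
}}

```text
clock: 5.4
eef_pos: [584.0, -13.0, 130.9]
eef_rot: [2.28, 2.159, 0.001]
ft_force: [-3.7, -2.6, 10.1]
opening: 93.1
```

Call:
{"name": "step_arm", "arguments": {
  "motion": [
    {"dp": [0.002, 0, -0.0003], "yaw": 0},
    {"dp": [0.004, 0, -0.0006], "yaw": 0},
    {"dp": [0.006, 0, -0.0009], "yaw": 0},
    {"dp": [0.006, 0, -0.0009], "yaw": 0}
  ]
}}

```text
clock: 5.73
eef_pos: [584.3, -6.9, 132.1]
eef_rot: [2.28, 2.159, 0.001]
ft_force: [-3.9, -1.7, 13.8]
opening: 93.3
```

Call:
{"name": "step_arm", "arguments": {
  "motion": [
    {"dp": [0.002, 0, -0.0001], "yaw": 0},
    {"dp": [0.004, 0, -0.0003], "yaw": 0},
    {"dp": [0.006, 0, -0.0004], "yaw": 0},
    {"dp": [0.006, 0, -0.0004], "yaw": 0}
  ]
}}

```text
clock: 6.07
eef_pos: [584.7, -0.9, 132.9]
eef_rot: [2.28, 2.159, 0.001]
ft_force: [-6.2, -1.1, 17.0]
opening: 92.9
```

Call:
{"name": "step_arm", "arguments": {
  "motion": [
    {"dp": [0.002, -0.0002, -0.0001], "yaw": 0},
    {"dp": [0.004, -0.0004, -0.0002], "yaw": 0},
    {"dp": [0.006, -0.0004, -0.0003], "yaw": 0},
    {"dp": [0.006, -0.0004, -0.0003], "yaw": 0}
  ]
}}

```text
clock: 6.4
eef_pos: [585.0, 4.7, 133.5]
eef_rot: [2.279, 2.158, 0.002]
ft_force: [-5.3, -4.5, 17.8]
opening: 93.0
```

Call:
{"name": "step_arm", "arguments": {
  "motion": [
    {"dp": [0.002, 0, -0.0001], "yaw": 0},
    {"dp": [0.004, 0, -0.0002], "yaw": 0},
    {"dp": [0.006, 0, -0.0003], "yaw": 0},
    {"dp": [0.006, 0, -0.0003], "yaw": 0}
  ]
}}

```text
clock: 6.73
eef_pos: [585.3, 10.8, 133.8]
eef_rot: [2.279, 2.158, 0.002]
ft_force: [-4.5, -3.7, 19.3]
opening: 93.2
```

Call:
{"name": "step_arm", "arguments": {
  "motion": [
    {"dp": [0.002, -0.0001, 0], "yaw": 0},
    {"dp": [0.004, -0.0002, 0], "yaw": 0},
    {"dp": [0.006, -0.0002, -0.0001], "yaw": 0},
    {"dp": [0.006, -0.0002, -0.0001], "yaw": 0}
  ]
}}

```text
clock: 7.07
eef_pos: [585.6, 17.0, 134.1]
eef_rot: [2.279, 2.158, 0.003]
ft_force: [-4.2, -1.9, 20.2]
opening: 93.1
```

Call:
{"name": "step_arm", "arguments": {
  "motion": [
    {"dp": [0.002, 0, 0], "yaw": 0},
    {"dp": [0.004, 0, 0], "yaw": 0},
    {"dp": [0.006, 0, 0], "yaw": 0},
    {"dp": [0.006, 0, 0], "yaw": 0}
  ]
}}

```text
clock: 7.4
eef_pos: [585.9, 23.2, 134.1]
eef_rot: [2.28, 2.158, 0.003]
ft_force: [-3.9, -1.7, 20.0]
opening: 93.1
```

Forces are holding at 20 N, so I'll continue over row 1.

Call:
{"name": "step_arm", "arguments": {
  "motion": [
    {"dp": [0.002, 0, 0], "yaw": 0},
    {"dp": [0.004, 0, 0], "yaw": 0},
    {"dp": [0.006, 0, 0], "yaw": 0},
    {"dp": [0.006, 0, 0], "yaw": 0}
  ]
}}

```text
clock: 7.73
eef_pos: [586.2, 29.3, 134.2]
eef_rot: [2.28, 2.158, 0.003]
ft_force: [-4.0, 0.8, 21.4]
opening: 93.4
```

Call:
{"name": "step_arm", "arguments": {
  "motion": [
    {"dp": [0.002, 0, 0], "yaw": 0},
    {"dp": [0.004, 0, 0], "yaw": 0},
    {"dp": [0.006, 0, 0], "yaw": 0},
    {"dp": [0.006, 0, 0], "yaw": 0}
  ]
}}

```text
clock: 8.07
eef_pos: [586.6, 35.4, 134.2]
eef_rot: [2.28, 2.158, 0.003]
ft_force: [-4.4, 0.6, 21.4]
opening: 92.9
```

```bash
cat > look.py <<'E'
from h import *
import cv2,sys
a=snapshot("top")[155:260,190:310];b=snapshot("scene")[180:305,230:360]
f=lambda i:cv2.resize(i[:,:,::-1],(400,int(400*i.shape[0]/i.shape[1])),interpolation=cv2.INTER_CUBIC)
a,b=f(a),f(b);h=min(len(a),len(b));cv2.imwrite(sys.argv[1],np.hstack([a[:h],b[:h]]))
E
python3 look.py pics/l1.png
```

```text
(no output)
```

View pics/l1.png

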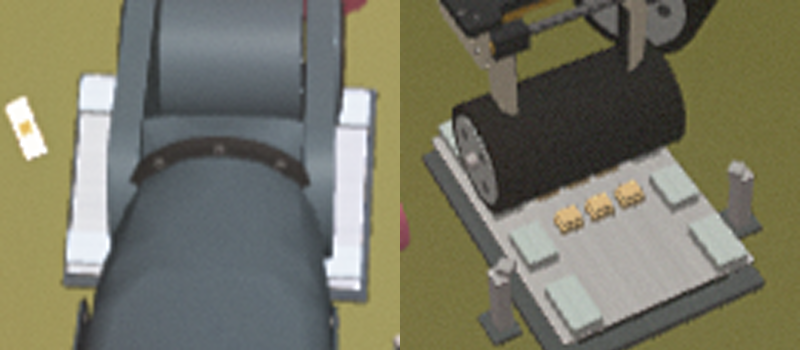

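The scene view shows the roller has advanced to about row 1 with the fingers on its top, so it is rolling without slip. Continuing.

Call:
{"name": "step_arm", "arguments": {
  "motion": [
    {"dp": [0.002, 0, 0], "yaw": 0},
    {"dp": [0.004, 0, 0], "yaw": 0},
    {"dp": [0.006, 0, 0], "yaw": 0},
    {"dp": [0.006, 0, 0], "yaw": 0}
  ]
}}

```text
clock: 8.5
eef_pos: [586.9, 41.4, 134.2]
eef_rot: [2.28, 2.158, 0.004]
ft_force: [-3.3, 1.2, 20.9]
opening: 93.1
```

Call:
{"name": "step_arm", "arguments": {
  "motion": [
    {"dp": [0.002, 0, 0], "yaw": 0},
    {"dp": [0.004, 0, 0], "yaw": 0},
    {"dp": [0.006, 0, 0], "yaw": 0},
    {"dp": [0.006, 0, 0], "yaw": 0}
  ]
}}

```text
clock: 8.83
eef_pos: [587.3, 47.5, 134.1]
eef_rot: [2.28, 2.158, 0.004]
ft_force: [-3.5, 1.1, 20.3]
opening: 93.0
```

Call:
{"name": "step_arm", "arguments": {
  "motion": [
    {"dp": [0.002, 0, 0], "yaw": 0},
    {"dp": [0.004, 0, 0], "yaw": 0},
    {"dp": [0.006, 0, 0], "yaw": 0},
    {"dp": [0.006, 0, 0], "yaw": 0}
  ]
}}

```text
clock: 9.17
eef_pos: [587.6, 53.5, 134.0]
eef_rot: [2.28, 2.158, 0.004]
ft_force: [-2.5, 1.1, 19.1]
opening: 93.0
```

Call:
{"name": "step_arm", "arguments": {
  "motion": [
    {"dp": [0.002, 0, 0.0001], "yaw": 0},
    {"dp": [0.004, 0, 0.0002], "yaw": 0},
    {"dp": [0.006, 0, 0.0004], "yaw": 0},
    {"dp": [0.006, 0, 0.0004], "yaw": 0}
  ]
}}

```text
clock: 9.5
eef_pos: [588.0, 59.6, 133.6]
eef_rot: [2.28, 2.158, 0.004]
ft_force: [-3.9, 0.9, 18.4]
opening: 93.0
```

Call:
{"name": "step_arm", "arguments": {
  "motion": [
    {"dp": [0.002, 0, 0.0001], "yaw": 0},
    {"dp": [0.004, 0, 0.0003], "yaw": 0},
    {"dp": [0.006, 0, 0.0005], "yaw": 0},
    {"dp": [0.006, 0, 0.0005], "yaw": 0}
  ]
}}

```text
clock: 9.83
eef_pos: [588.4, 65.8, 133.1]
eef_rot: [2.28, 2.158, 0.005]
ft_force: [-2.8, 2.2, 18.1]
opening: 93.2
```

Call:
{"name": "step_arm", "arguments": {
  "motion": [
    {"dp": [0.002, 0, 0.0002], "yaw": 0},
    {"dp": [0.004, 0, 0.0004], "yaw": 0},
    {"dp": [0.006, 0, 0.0007], "yaw": 0},
    {"dp": [0.006, 0, 0.0007], "yaw": 0}
  ]
}}

```text
clock: 10.17
eef_pos: [588.7, 71.9, 132.3]
eef_rot: [2.28, 2.158, 0.005]
ft_force: [-3.0, 2.4, 17.0]
opening: 92.9
```

Call:
{"name": "step_arm", "arguments": {
  "motion": [
    {"dp": [0.002, 0, 0.0003], "yaw": 0},
    {"dp": [0.004, 0, 0.0007], "yaw": 0},
    {"dp": [0.006, 0, 0.0012], "yaw": 0},
    {"dp": [0.006, 0, 0.0012], "yaw": 0}
  ]
}}

```text
clock: 10.5
eef_pos: [589.1, 78.1, 131.1]
eef_rot: [2.28, 2.159, 0.006]
ft_force: [-2.2, 4.4, 17.2]
opening: 92.9
```

Call:
{"name": "step_arm", "arguments": {
  "motion": [
    {"dp": [0.002, 0, 0.0005], "yaw": 0},
    {"dp": [0.004, 0, 0.001], "yaw": 0},
    {"dp": [0.006, 0, 0.0015], "yaw": 0},
    {"dp": [0.006, 0, 0.0015], "yaw": 0}
  ]
}}

```text
clock: 10.83
eef_pos: [589.4, 83.6, 129.8]
eef_rot: [2.28, 2.158, 0.005]
ft_force: [-2.7, 0.8, 20.4]
opening: 92.8
```

Call:
{"name": "step_arm", "arguments": {
  "motion": [
    {"dp": [0.002, 0, 0.0006], "yaw": 0},
    {"dp": [0.004, 0, 0.0012], "yaw": 0},
    {"dp": [0.006, 0, 0.0018], "yaw": 0},
    {"dp": [0.006, 0, 0.0018], "yaw": 0}
  ]
}}

```text
clock: 11.17
eef_pos: [589.8, 89.7, 127.9]
eef_rot: [2.28, 2.158, 0.005]
ft_force: [-1.8, 0.7, 17.8]
opening: 93.2
```

The roller should be in the halfway notch. I'll lift off and look.

Call:
{"name": "step_arm", "arguments": {
  "motion": [
    {"dp": [0.001, 0, -0.01], "yaw": 0},
    {"dp": [0.001, 0, -0.03], "yaw": 0},
    {"dp": [0.001, 0, -0.03], "yaw": 0},
    {"dp": [0.001, 0, -0.03], "yaw": 0}
  ]
}}

```text
clock: 11.5
eef_pos: [589.0, 89.9, 156.2]
eef_rot: [2.281, 2.159, 0.002]
ft_force: [0.6, 0.8, -0.1]
opening: 92.6
```

```bash
python3 look.py pics/l2.png
```

```text
(no output)
```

View pics/l2.png

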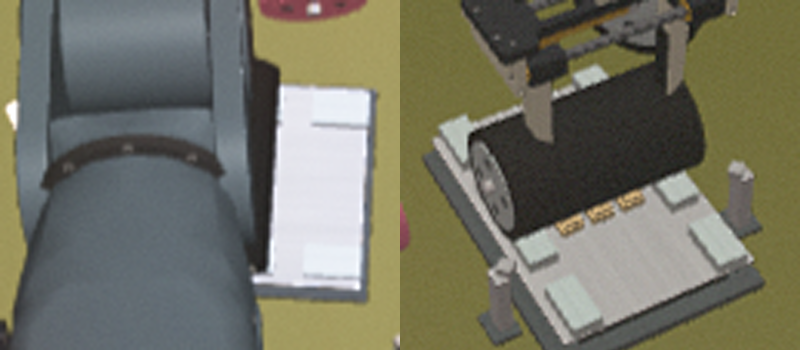

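```bash
python3 - <<'E'
from h import *
c,s=np.cos(np.radians(86.78)),np.sin(np.radians(86.78))
for x in(-60,-10,-5,0,5,60):
    y=-88;print(x,proj("scene",np.array([[587.1+c*x-s*y,63.4+s*x+c*y,87.4]]))+[-.06,1.09])
E
```

```text
-60 [[246.5519447  225.43690261]]
-10 [[255.60996756 239.15573361]]
-5 [[256.54230316 240.56780276]]
0 [[257.47961758 241.98741257]]
5 [[258.4219508  243.41462361]]
60 [[269.13073541 259.63361629]]
```

The roller is at bed x≈0..2 mm, in the halfway notch, with row 2 just ahead. Setting up stroke 2.

Call:
{"name": "step_arm", "arguments": {
  "motion": [
    {"dp": [-0.03, 0, 0], "yaw": 0},
    {"dp": [-0.058, 0, 0], "yaw": 0},
    {"dp": [-0.058, 0, 0.015], "yaw": 0},
    {"dp": [-0.058, 0, 0.025], "yaw": 0},
    {"dp": [-0.058, 0, 0.025], "yaw": 0},
    {"dp": [-0.058, 0, 0.025], "yaw": 0}
  ]
}}

```text
clock: 12.1
eef_pos: [584.8, 32.2, 129.5]
eef_rot: [-2.28, -2.158, 0.002]
ft_force: [-0.5, 0.1, 0.1]
opening: 93.4
```

Call:
{"name": "step_arm", "arguments": {
  "motion": [
    {"dp": [0.001, 0, 0.0018], "yaw": 0},
    {"dp": [0.002, 0, 0.0036], "yaw": 0},
    {"dp": [0.0025, 0, 0.0046], "yaw": 0},
    {"dp": [0.0025, 0, 0.0046], "yaw": 0}
  ]
}}

```text
clock: 12.43
eef_pos: [586.1, 34.2, 127.3]
eef_rot: [2.28, 2.159, 0.001]
ft_force: [-3.4, -2.9, 11.4]
opening: 92.9
```

Call:
{"name": "step_arm", "arguments": {
  "motion": [
    {"dp": [0.002, 0, -0.0004], "yaw": 0},
    {"dp": [0.004, 0, -0.001], "yaw": 0},
    {"dp": [0.006, 0, -0.0016], "yaw": 0},
    {"dp": [0.006, 0, -0.0016], "yaw": 0}
  ]
}}

```text
clock: 12.77
eef_pos: [586.6, 40.1, 129.4]
eef_rot: [2.279, 2.158, 0.001]
ft_force: [-3.5, -5.1, 13.0]
opening: 93.0
```

Call:
{"name": "step_arm", "arguments": {
  "motion": [
    {"dp": [0.002, 0, -0.0005], "yaw": 0},
    {"dp": [0.004, 0, -0.0009], "yaw": 0},
    {"dp": [0.006, 0, -0.0014], "yaw": 0},
    {"dp": [0.006, 0, -0.0014], "yaw": 0}
  ]
}}

```text
clock: 13.1
eef_pos: [586.9, 46.2, 131.0]
eef_rot: [2.279, 2.159, 0.002]
ft_force: [-5.4, -4.3, 17.2]
opening: 92.8
```

Call:
{"name": "step_arm", "arguments": {
  "motion": [
    {"dp": [0.002, -0.0001, -0.0003], "yaw": 0},
    {"dp": [0.004, -0.0002, -0.0007], "yaw": 0},
    {"dp": [0.006, -0.0003, -0.0011], "yaw": 0},
    {"dp": [0.006, -0.0003, -0.0011], "yaw": 0}
  ]
}}

```text
clock: 13.43
eef_pos: [587.1, 52.4, 132.3]
eef_rot: [2.279, 2.158, 0.003]
ft_force: [-4.4, -4.0, 17.4]
opening: 93.0
```

Call:
{"name": "step_arm", "arguments": {
  "motion": [
    {"dp": [0.002, 0, -0.0002], "yaw": 0},
    {"dp": [0.004, 0, -0.0005], "yaw": 0},
    {"dp": [0.006, 0, -0.0007], "yaw": 0},
    {"dp": [0.006, 0, -0.0007], "yaw": 0}
  ]
}}

```text
clock: 13.77
eef_pos: [587.5, 58.6, 133.1]
eef_rot: [2.279, 2.159, 0.003]
ft_force: [-4.8, -2.0, 18.8]
opening: 93.0
```

Call:
{"name": "step_arm", "arguments": {
  "motion": [
    {"dp": [0.002, 0, -0.0001], "yaw": 0},
    {"dp": [0.004, 0, -0.0003], "yaw": 0},
    {"dp": [0.006, 0, -0.0005], "yaw": 0},
    {"dp": [0.006, 0, -0.0005], "yaw": 0}
  ]
}}

```text
clock: 14.1
eef_pos: [587.8, 64.8, 133.7]
eef_rot: [2.279, 2.159, 0.003]
ft_force: [-5.3, -0.7, 19.9]
opening: 93.0
```

Call:
{"name": "step_arm", "arguments": {
  "motion": [
    {"dp": [0.002, 0, -0.0001], "yaw": 0},
    {"dp": [0.004, 0, -0.0001], "yaw": 0},
    {"dp": [0.006, 0, -0.0002], "yaw": 0},
    {"dp": [0.006, 0, -0.0002], "yaw": 0}
  ]
}}

```text
clock: 14.43
eef_pos: [588.1, 70.9, 134.1]
eef_rot: [2.279, 2.159, 0.004]
ft_force: [-5.4, -0.2, 21.3]
opening: 93.3
```

Call:
{"name": "step_arm", "arguments": {
  "motion": [
    {"dp": [0.002, 0, 0], "yaw": 0},
    {"dp": [0.004, 0, 0], "yaw": 0},
    {"dp": [0.006, 0, 0], "yaw": 0},
    {"dp": [0.006, 0, 0], "yaw": 0}
  ]
}}

```text
clock: 14.77
eef_pos: [588.5, 77.0, 134.3]
eef_rot: [2.279, 2.159, 0.004]
ft_force: [-5.4, -0.6, 23.3]
opening: 93.0
```

Call:
{"name": "step_arm", "arguments": {
  "motion": [
    {"dp": [0.002, 0, 0], "yaw": 0},
    {"dp": [0.004, 0, 0], "yaw": 0},
    {"dp": [0.006, 0, 0], "yaw": 0},
    {"dp": [0.006, 0, 0], "yaw": 0}
  ]
}}

```text
clock: 15.1
eef_pos: [588.8, 83.1, 134.4]
eef_rot: [2.279, 2.159, 0.004]
ft_force: [-4.4, 1.3, 24.4]
opening: 93.5
```

Call:
{"name": "step_arm", "arguments": {
  "motion": [
    {"dp": [0.002, 0, 0], "yaw": 0},
    {"dp": [0.004, 0, 0], "yaw": 0},
    {"dp": [0.006, 0, 0], "yaw": 0},
    {"dp": [0.006, 0, 0], "yaw": 0}
  ]
}}

```text
clock: 15.43
eef_pos: [589.2, 89.1, 134.4]
eef_rot: [2.28, 2.159, 0.004]
ft_force: [-5.8, 0.1, 23.7]
opening: 93.0
```

Call:
{"name": "step_arm", "arguments": {
  "motion": [
    {"dp": [0.002, 0, -0.0001], "yaw": 0},
    {"dp": [0.004, 0, -0.0002], "yaw": 0},
    {"dp": [0.006, 0, -0.0003], "yaw": 0},
    {"dp": [0.006, 0, -0.0003], "yaw": 0}
  ]
}}

```text
clock: 15.77
eef_pos: [589.5, 95.1, 134.4]
eef_rot: [2.28, 2.159, 0.004]
ft_force: [-4.1, 0.1, 20.7]
opening: 93.0
```

Call:
{"name": "step_arm", "arguments": {
  "motion": [
    {"dp": [0.002, 0, 0], "yaw": 0},
    {"dp": [0.004, 0, 0], "yaw": 0},
    {"dp": [0.006, 0, 0], "yaw": 0},
    {"dp": [0.006, 0, 0], "yaw": 0}
  ]
}}

```text
clock: 16.1
eef_pos: [589.8, 101.1, 134.4]
eef_rot: [2.28, 2.159, 0.004]
ft_force: [-4.3, -0.2, 20.2]
opening: 92.8
```

Call:
{"name": "step_arm", "arguments": {
  "motion": [
    {"dp": [0.002, 0, 0], "yaw": 0},
    {"dp": [0.004, 0, 0], "yaw": 0},
    {"dp": [0.006, 0, 0], "yaw": 0},
    {"dp": [0.006, 0, 0], "yaw": 0}
  ]
}}

```text
clock: 16.43
eef_pos: [590.2, 107.1, 134.4]
eef_rot: [2.28, 2.159, 0.004]
ft_force: [-5.0, 0.6, 20.4]
opening: 93.0
```

```bash
python3 look.py pics/l3.png
```

```text
(no output)
```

View pics/l3.png

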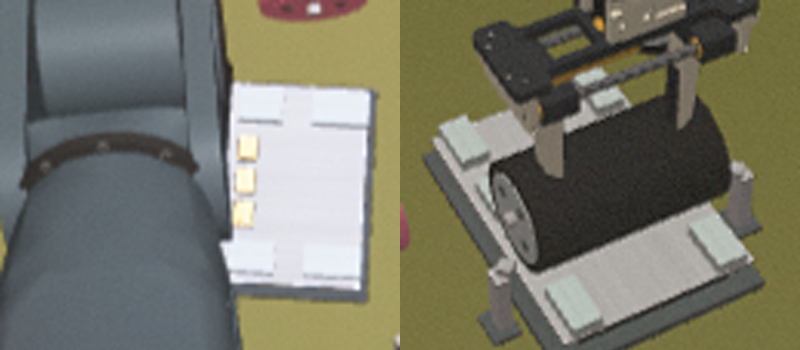

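The roller is at bed x≈37, past row 2, and the row 1 caps show behind it. I'll continue down into the parking notches.

Call:
{"name": "step_arm", "arguments": {
  "motion": [
    {"dp": [0.002, 0, 0], "yaw": 0},
    {"dp": [0.004, 0, 0.0001], "yaw": 0},
    {"dp": [0.006, 0, 0.0001], "yaw": 0},
    {"dp": [0.006, 0, 0.0001], "yaw": 0}
  ]
}}

```text
clock: 16.87
eef_pos: [590.5, 113.2, 134.2]
eef_rot: [2.28, 2.159, 0.005]
ft_force: [-3.9, 1.2, 19.0]
opening: 92.9
```

Call:
{"name": "step_arm", "arguments": {
  "motion": [
    {"dp": [0.002, 0, 0.0001], "yaw": 0},
    {"dp": [0.004, 0, 0.0002], "yaw": 0},
    {"dp": [0.006, 0, 0.0003], "yaw": 0},
    {"dp": [0.006, 0, 0.0003], "yaw": 0}
  ]
}}

```text
clock: 17.2
eef_pos: [590.9, 119.2, 133.9]
eef_rot: [2.279, 2.159, 0.005]
ft_force: [-3.1, 1.7, 19.1]
opening: 93.2
```

Call:
{"name": "step_arm", "arguments": {
  "motion": [
    {"dp": [0.002, 0, 0.0001], "yaw": 0},
    {"dp": [0.004, 0, 0.0003], "yaw": 0},
    {"dp": [0.006, 0, 0.0005], "yaw": 0},
    {"dp": [0.006, 0, 0.0005], "yaw": 0}
  ]
}}

```text
clock: 17.53
eef_pos: [591.2, 125.4, 133.4]
eef_rot: [2.279, 2.159, 0.005]
ft_force: [-2.5, 2.2, 18.8]
opening: 92.9
```

Call:
{"name": "step_arm", "arguments": {
  "motion": [
    {"dp": [0.002, 0, 0.0002], "yaw": 0},
    {"dp": [0.004, 0, 0.0005], "yaw": 0},
    {"dp": [0.006, 0, 0.0008], "yaw": 0},
    {"dp": [0.006, 0, 0.0008], "yaw": 0}
  ]
}}

```text
clock: 17.87
eef_pos: [591.6, 131.6, 132.6]
eef_rot: [2.279, 2.16, 0.006]
ft_force: [-3.6, 3.0, 18.5]
opening: 93.0
```

Call:
{"name": "step_arm", "arguments": {
  "motion": [
    {"dp": [0.002, 0, 0.0003], "yaw": 0},
    {"dp": [0.004, 0, 0.0006], "yaw": 0},
    {"dp": [0.006, 0, 0.0009], "yaw": 0},
    {"dp": [0.006, 0, 0.0009], "yaw": 0}
  ]
}}

```text
clock: 18.2
eef_pos: [592.0, 137.7, 131.5]
eef_rot: [2.28, 2.16, 0.006]
ft_force: [-3.0, 4.1, 16.8]
opening: 93.1
```

Call:
{"name": "step_arm", "arguments": {
  "motion": [
    {"dp": [0.002, 0, 0.0004], "yaw": 0},
    {"dp": [0.004, 0, 0.0009], "yaw": 0},
    {"dp": [0.006, 0, 0.0013], "yaw": 0},
    {"dp": [0.006, 0, 0.0013], "yaw": 0}
  ]
}}

```text
clock: 18.53
eef_pos: [592.3, 143.8, 130.0]
eef_rot: [2.28, 2.16, 0.006]
ft_force: [-0.7, 3.9, 14.2]
opening: 92.9
```

Call:
{"name": "step_arm", "arguments": {
  "motion": [
    {"dp": [0.002, 0, 0.0005], "yaw": 0},
    {"dp": [0.004, 0, 0.0011], "yaw": 0},
    {"dp": [0.006, 0, 0.0017], "yaw": 0},
    {"dp": [0.006, 0, 0.0017], "yaw": 0}
  ]
}}

```text
clock: 18.87
eef_pos: [592.6, 149.5, 128.3]
eef_rot: [2.28, 2.159, 0.005]
ft_force: [-2.6, 3.1, 15.1]
opening: 92.7
```

Call:
{"name": "step_arm", "arguments": {
  "motion": [
    {"dp": [0.001, 0, 0.0001], "yaw": 0},
    {"dp": [0.002, 0, 0.0002], "yaw": 0},
    {"dp": [0.002, 0, -0.001], "yaw": 0},
    {"dp": [0.002, 0, -0.003], "yaw": 0},
    {"dp": [0.002, 0, -0.02], "yaw": 0},
    {"dp": [0.002, 0, -0.05], "yaw": 0},
    {"dp": [0.002, 0, -0.09], "yaw": 0},
    {"dp": [0.002, 0, -0.13], "yaw": 0},
    {"dp": [-0.04, 0, -0.13], "yaw": 0},
    {"dp": [-0.08, 0, -0.13], "yaw": 0},
    {"dp": [-0.12, 0, -0.13], "yaw": 0},
    {"dp": [-0.16, 0, -0.13], "yaw": 0},
    {"dp": [-0.2, 0, -0.13], "yaw": 0},
    {"dp": [-0.24, 0, -0.13], "yaw": 0},
    {"dp": [-0.28, 0, -0.13], "yaw": 0},
    {"dp": [-0.32, 0, -0.13], "yaw": 0},
    {"dp": [-0.35, 0, -0.13], "yaw": 0},
    {"dp": [-0.35, 0, -0.13], "yaw": 0},
    {"dp": [-0.35, 0, -0.13], "yaw": 0}
  ]
}}

```text
clock: 20.45
eef_pos: [571.9, -202.5, 255.8]
eef_rot: [-2.284, -2.156, 0.0]
ft_force: [0.1, 1.1, 0.1]
opening: 93.2
```

```bash
python3 look.py pics/l4.png; python3 -c "
from bench import *;print(readout.sense()['clock'],readout.sense()['eef_pos'])"
```

```text
20.55 [ 572.20404157 -200.59781696  256.02001758]
```

View pics/l4.png

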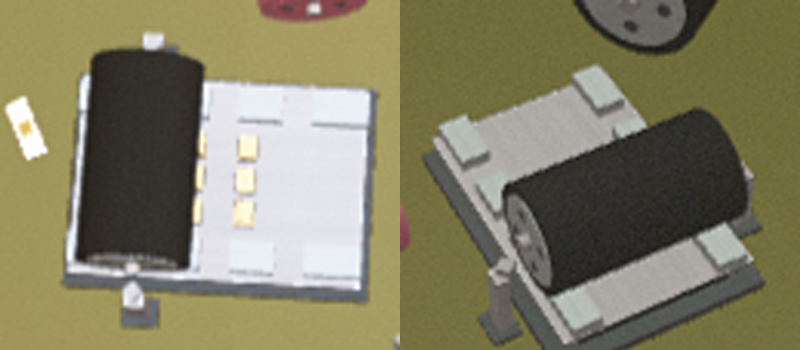

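The roller rests between the posts, and its near axle stub (133,268) lines up with the post tip (133,282). I'll check that it is still, then hand in.

Call:
{"name": "step_arm", "arguments": {
  "motion": [
    {"dp": [0, 0, 0], "yaw": 0},
    {"dp": [0, 0, 0], "yaw": 0},
    {"dp": [0, 0, 0], "yaw": 0},
    {"dp": [0, 0, 0], "yaw": 0},
    {"dp": [0, 0, 0], "yaw": 0},
    {"dp": [0, 0, 0], "yaw": 0}
  ]
}}

```text
clock: 21.05
eef_pos: [572.2, -201.3, 256.1]
eef_rot: [2.282, 2.159, 0.0]
ft_force: [1.1, -0.0, 0.2]
opening: 92.8
```

```bash
python3 look.py pics/l5.png; python3 - <<'E'
import cv2,numpy as np
a,b=[cv2.imread(f"pics/l{i}.png").astype(int) for i in(4,5)]
d=abs(a-b).max(2);print(d.mean(),(d>40).sum(),np.argwhere(d>40)[:5].tolist())
c=cv2.imread("pics/top0.png");from_=__import__("bench").snapshot("top")[:,:,::-1]
cv2.imwrite("pics/z.png",np.hstack([cv2.resize(i[165:255,200:300],None,fx=4,fy=4,interpolation=cv2.INTER_CUBIC) for i in(c,from_)]))
E
```

```text
2.5365964285714284 0 []
```

View pics/z.png

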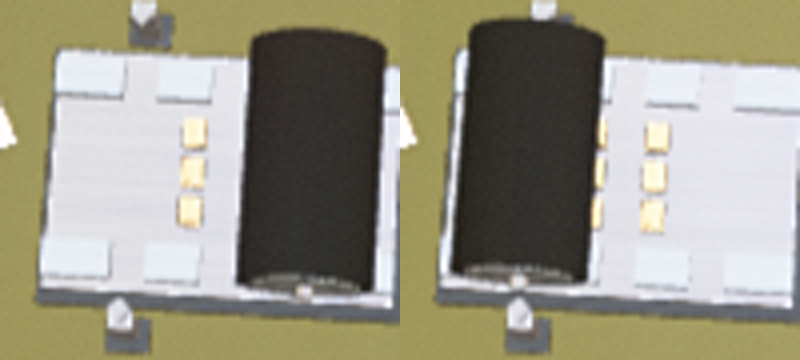

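The roller is still and in line with both posts, and the bystanders are unmoved. Handing in.

```bash
python3 -c "
from bench import *;print(ticket.finish_job())"
```

```text
the job is handed in; nothing more can be done
None
```

I rolled the roller over both rows and parked it between the two posts, then handed the job in at about 21 s of the 67 s allowed. One thing is inferred rather than seen: that all six caps are fully home.

- **How it was done:** I leaned on the roller with the open fingertips and rolled it in two strokes, lifting off once at the halfway notches. It was never grasped or lifted.
- **Force:** The push over the rows read 18–24 N, and the roller adds about 5 N, so each row carried more than 18 N. The highest reading was 24.4 N, under the 3 kg limit. Readings come only at the end of each move.
- **Caps:** The fingertip height over the rows matched rails level with the caps to within about 0.4 mm, with nearly no deck lean. The top view shows row 1, but row 2 is partly under the roller and the camera cannot resolve the last fraction of a millimetre.
- **Parking:** The near axle stub lines up with its post tip within about a pixel. Two pictures 0.6 s apart, with the arm clear, showed no movement.
- **Bystanders:** The arm touched nothing but the roller, going by the force readings. I did not check the carousel, button, chassis plate or chip carrier in a full picture at the end; only the carrier was partly in view, unmoved.

No check failed or disagreed. The fingers showed a steady sideways force of 3–6 N along the axle during the strokes, but the roller stayed on its rails.

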